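Hang two slide carriers on the drying hook, the wide one behind the narrow one

ROBOT

A 6-joint arm with a two-finger parallel gripper is mounted at the origin on a cart in front of the work surface, level with it; the furniture and walls round the work are solid. World frame = base frame: x ahead of the robot, y to its left, z up, the work surface at z = 0. Lengths are in mm, angles in rad, forces in N, time in s.
With the tool pointing down it reaches from about 300 to 950 mm from the base axis. Payload 3.1 kg.
Tool frame: the origin (TCP) lies between the finger pads; the fingertips stand arm.finger_overhang ahead of it and the grasp point (between the pads) lies 3 mm ahead of it (arm.finger_overhang is the distance from the TCP to the fingertips, in mm); z points along the fingers, y is the line along which they close (so a half turn about z gives the same grasp; the last joint's range is limited). The gripper opens to 85 mm and grips with 20 to 120 N. Pads are 22 mm wide; open, the fingers measure 114 mm over their backs; the gripper's body (76 mm by 85 mm) begins 54 mm behind the grasp point. The pads swing forward as they close: fully open they stand 13 mm farther back than shut.
Start: joints at [1.187, 0.308, 1.634, -0, 1.2, -0.07], TCP at [192.948, 594.477, 253.272] pointing down, gripper open.
Joint ranges: [-3.06, 3.06], [-0.79, 1.96], [0.05, 2.63], [-1.19, 4.34], [0.05, 2.64], [-2.94, 2.94]. Speed limits (rad/s): [2.79, 2.79, 3.14, 3.14, 3.14, 3.14].

INTERFACE

Orientations are given as a unit quaternion [x, y, z, w].
In Python, from rig import arm gives the robot as it stands.
- The arm moves only by the tool move_arm, never from a script. Its arguments are lists of equal length, an entry for each row: "delta_pos": the shift along the tool's x, y, z in m, a list of three; "rotation": the turn, a rotation vector about the tool's x, y, z in rad, a list of three; "grip": the closure, from -1 (fully open) to 1 (shut), so that 0 is half open. In form: {"delta_pos": [[x, y, z], ...], "rotation": [[rx, ry, rz], ...], "grip": [grip, ...]}. A call has 1 to 10 rows; each row is the pose to reach, as a shift and turn from the pose commanded when the call began, along the tool's axes at that moment; what a row does not reach only later rows make up. A row lasts 1/8 s, in which the tool goes at most 62.5 mm and 10.7 degrees, less where a joint would pass 70% of its speed; a pose out of reach is approached as far as the arm can. A call with a gripper value outside its range is refused whole. The fingers move at their own pace and stop on an object; the grip force is fixed at half the most. Time passes only in rows, so rows that repeat a pose let the fingers close. It gives the time, the measured TCP pose, the force, the opening and the grip force at its end, in the units of the state.
- arm.sense(): the state, without advancing time (a new reading comes with each control period).
- arm.grab_frame(name): name is "scene" or "top" or "wrist"; returns a dict with "img" (400x640x3 uint8, red, green, blue), "range_z" (400x640 float32, mm along the optical axis (not along the pixel's ray), 0 where there is no reading), "K" (3x3 intrinsics, pixels), "k1" (the pictures are not rectified: a ray, as slopes to the right and down, at radius r is drawn at 1 + k1 r^2 times it, then the intrinsics apply), "eye" and "orientation" of the camera in the world; the wrist camera has in their place "hand_eye" (4x4, takes a point from camera to tool coordinates, whose origin is the TCP and whose axes are the flange's). Camera axes: x right, y down, z forward; pixel columns grow to the right and rows downward; lengths in mm; the calibration is good to about 2 mm. A picture is of the moment at which its call begins: read the wrist's pose just before it.
- arm.hand_in(): hands the job in; it is judged then, once.
The state is a dict: "time": time; "joint_positions": joint angles; "joint_velocities": joint speeds; "joint_torque": joint torques, N m; "tool_pos": TCP position; "tcp_rot": TCP orientation; "ft_force": force on the tool from outside, world axes, zero at the start; "moment": the same for the moment, N m; "finger_gap": opening from 0.0 (shut) to 1.0 (fully open); "gripper_force": force on a finger pad.
Only numpy, scipy, OpenCV 4.12 (cv2) and the standard library are available. Lean on these libraries where they do the work, as an engineer would, in place of code of your own. Each camera call takes 0.05 s, during which the arm holds its last target. There are 200 camera calls.

TASK

Hang the two empty slide carriers on the hook of the drying stand by their loops: first the wide one, close to the post, and let go of it; then the narrow one right in front of it, so that they hang upright and square across the hook, one close behind the other. Leave the carrier that still holds slides standing where it is.

Things in the scene. Friction and masses are not known exactly. Their poses are not given: they have to be found in the camera images.
- hook (a point): fixed drying stand: dark base 105 x 90 x 10 mm, steel post 14 thick (collar 17), round level arm 10 thick along -x of this point, turned up at its end. It lies on the post's axis at the height of the arm's axis, 125 above the table; the post ends 8 above that. Arm straight to 105 from the point, tip at 115, 18 above the arm's axis. x points from tip to post, z up.
- wide_grip (a point): wide empty steel slide carrier, 0.2 kg: frame 110 mm wide (y), 28 deep (x), 50 high; front and back alike. Above it a closed loop, open along x, 41 wide, 12 deep, from 50 above the underside to a gabled peak at 96; on that a grip tab 12 (x) by 20 (y), to 138. Site: tab centre, 118 above the underside, z up. Hung, it is 28 above the arm's axis; 13 to 34 higher the loop clears tip and arm.
- narrow_grip (a point): narrow empty steel slide carrier, 0.13 kg: frame 64 mm wide (y), 28 deep (x), 50 high; front and back alike. Above it a closed loop, open along x, 41 wide, 12 deep, from 50 above the underside to a gabled peak at 96; on that a grip tab 12 (x) by 20 (y), to 138. Site: tab centre, 118 above the underside, z up. Hung, it is 28 above the arm's axis; 13 to 34 higher the loop clears tip and arm.
- loaded_grip (a point): the steel slide carrier with six slides in it, 78 high: frame 86 mm wide (y), 28 deep (x), 50 high; front and back alike. Above it a closed loop, open along x, 41 wide, 12 deep, from 50 above the underside to a gabled peak at 96; on that a grip tab 12 (x) by 20 (y), to 138. Site: tab centre, 118 above the underside, z up. To be left alone.
Not all that is in view belongs to the job. What is shaped like the part that bears narrow_grip but turquoise is not meant.

How it is judged (in metres and radians):
On the way, in this order (a step that is already met when the one before it is completed fails the run):
1. the wide carrier hangs on the hook close to the post, let go (x of wide_grip in the frame of hook between -0.06 and 0 m and y of wide_grip in the frame of hook between -0.015 and 0.015 m and z of wide_grip in the frame of hook between 0.018 and 0.038 m and angle between wide_grip's own z axis and vertical below 0.2 rad and angle between the x axis of wide_grip and the x axis of hook, either way round below 0.3 rad and distance between the grasp point and wide_grip above 0.045 m), for 0.2 s.
2. the narrow carrier hangs on the hook right in front of the wide one (x of wide_grip in the frame of hook between -0.06 and 0 m and y of wide_grip in the frame of hook between -0.015 and 0.015 m and z of wide_grip in the frame of hook between 0.018 and 0.038 m and angle between each of wide_grip, narrow_grip's own z axis and vertical below 0.2 rad and angle between the x axis of each of wide_grip, narrow_grip and the x axis of hook, either way round below 0.3 rad and x of narrow_grip in the frame of hook between -0.11 and -0.047 m and y of narrow_grip in the frame of hook between -0.015 and 0.015 m and z of narrow_grip in the frame of hook between 0.018 and 0.038 m and horizontal distance between wide_grip and narrow_grip between 0.02 and 0.065 m), for 0.2 s.
At the end, for the whole second after the job is handed in: Both empty carriers hang by their loops (tab centre 18-38 mm above the arm's axis, 15 mm sideways), tilt < 0.2 rad, square within 0.3 rad; wide one within 60 mm of the post's axis, narrow one in front of it, within 110 mm of the post and 65 mm of the wide one; loaded one within 30 mm of its start (all of step 2 and distance of loaded_grip from where it was at the start of the episode below 0.03 m); the robot touches nothing.
It fails at once if the loaded carrier is tipped over or moved by more than 30 mm (distance of loaded_grip from where it was at the start of the episode above 0.03 m or angle between loaded_grip's own z axis and vertical above 0.35 rad).
It also fails if it takes over 59 s, if anything falls off the work surface, if the arm or the gripper's body presses on something with over 40 N, if the wrist force passes 120 N, or if a joint passes its speed limit or range.

## Working session

There is one attempt and no reset: what is moved stays moved. The work goes in short steps, Python scripts to look and compute and a tool call to move; the robot and the scene stay as the last step left them, time stands still between calls to the robot, and variables do not carry over. Pictures are saved under pics/ and viewed, at most 10 in all, crops included, and the job is handed in when it is done.

Besides the shell and the picture viewer there is one more tool, called after "Request:" as name(argument=value, ...) on one line, values as JSON. move_arm: Moves the arm, as the interface text tells. Its arguments: {"type":"object","properties":{"delta_pos":{"type":"array"},"rotation":{"type":"array"},"grip":{"type":"array"}},"required":["delta_pos","rotation","grip"]}

```bash
mkdir -p pics; ls; cat > h.py <<'E'
import numpy as np, cv2
from scipy.spatial.transform import Rotation as R
from rig import arm
def pose(f,s=None):
    if 'eye' in f:
        o=np.array(f['orientation']); Rm=o if o.shape==(3,3) else R.from_quat(o).as_matrix()
        return Rm,np.array(f['eye'])
    Rt=R.from_quat(s['tcp_rot']).as_matrix(); H=np.array(f['hand_eye'])
    return Rt@H[:3,:3], Rt@H[:3,3]+np.array(s['tool_pos'])
def slopes(f,uv):
    uv=np.asarray(uv,float).reshape(-1,2);K=np.array(f['K'])
    d=np.c_[(uv[:,0]-K[0,2])/K[0,0],(uv[:,1]-K[1,2])/K[1,1]];p=d.copy()
    for _ in range(20): p=d/(1+f['k1']*(p**2).sum(1,keepdims=True))
    return p
def rays(f,uv,s=None):
    Rm,e=pose(f,s);p=slopes(f,uv);return e,np.c_[p,np.ones(len(p))]@Rm.T
def onplane(f,uv,z,s=None):
    e,d=rays(f,uv,s);return e+d*((z-e[2])/d[:,2])[:,None]
def cloud(f,s=None):
    v,u=np.mgrid[0:400,0:640];e,d=rays(f,np.c_[u.ravel(),v.ravel()],s)
    z=f['range_z'].ravel();P=e+d*z[:,None];P[z<=0]=np.nan;return P.reshape(400,640,3)
E
python3 - <<'E'
from h import *
import pickle
for n in ['scene','top']:
    f=arm.grab_frame(n);cv2.imwrite(f'pics/{n}0.png',f['img'][:,:,::-1]);pickle.dump(f,open(n+'0.pkl','wb'))
    print(n,f['eye'],f['orientation'],f['K'],f['k1'],(f['range_z']>0).mean())
print(arm.sense(),arm.finger_overhang)
E
```

```text
pics
scene [-156.8062155  -439.7402069   893.68163459] [ 0.82688863 -0.40855081  0.1721649  -0.34597786] [[476.56891169   0.         326.60069678]
 [  0.         476.56891169 202.84814587]
 [  0.           0.           1.        ]] -0.008714921634856685 0.9961484375
top [ 380.03794502   47.60703464 1054.24280845] [ 0.71283991 -0.6992471   0.03138724 -0.0439045 ] [[370.01806489   0.         321.52790867]
 [  0.         370.01806489 199.51392033]
 [  0.           0.           1.        ]] -0.07868107807006093 0.9959296875
{'time': 0.1, 'joint_positions': array([ 1.18731742e+00,  3.08931660e-01,  1.63506476e+00,  1.29976748e-05,
        1.19970556e+00, -6.96906605e-02]), 'joint_velocities': array([ 0.0006272 , -0.00069687, -0.00271272,  0.00031557, -0.00126468,
       -0.00119238]), 'joint_torque': array([-8.11031859e-04, -4.16411698e+01, -2.77644324e+01, -1.52831399e-04,
        4.15804607e-03,  8.70653139e-06]), 'tool_pos': array([192.66803961, 593.82196771, 252.15069801]), 'tcp_rot': array([ 1.56253485e-01,  9.87716425e-01, -1.02634504e-03, -2.42830255e-04]), 'ft_force': array([-0.27042432, -0.84196112, -0.50569891]), 'moment': array([-0.01332062, -0.03849755,  0.02710603]), 'gripper_force': 0.0, 'finger_gap': 0.9982595673880892} 22.0
```

View pics/scene0.png

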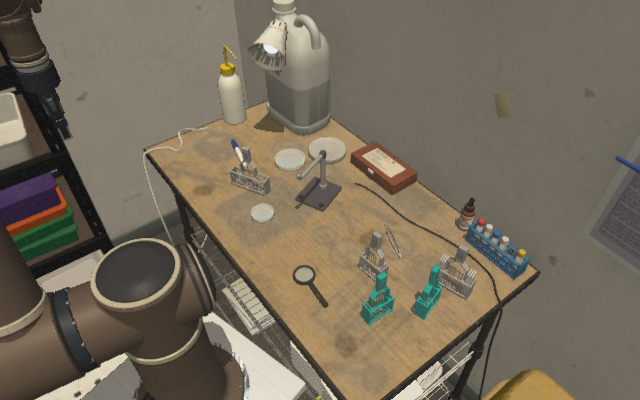

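View pics/top0.png

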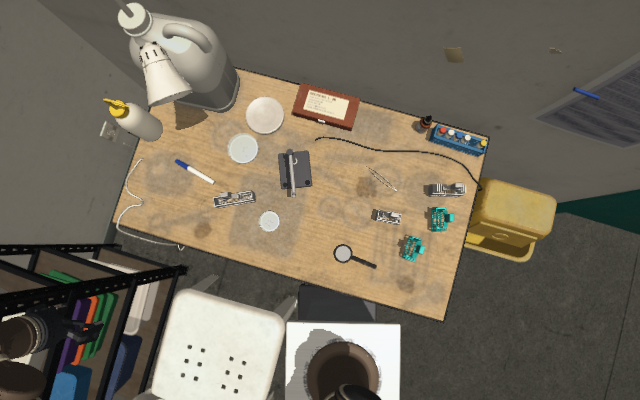

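Candidates:
- Long grey carriers: scene (249,178) / top (234,199), and scene (457,275) / top (446,189).
- Short grey carrier: scene (375,258) / top (388,217).
- Turquoise lookalikes, not meant: scene (378,300) and (428,292).
- Stand: scene (320,180) / top (293,172).

Next I measure the heights and sizes, and check with a close crop.

```bash
python3 - <<'E'
from h import *
import pickle
fs={n:pickle.load(open(n+'0.pkl','rb')) for n in ['scene','top']}
C={n:cloud(f) for n,f in fs.items()}
A=np.concatenate([c.reshape(-1,3) for c in C.values()])
print('table z',[np.nanmedian(C['top'][v,u]) for u,v in []], C['top'][230,330],C['scene'][250,300])
roi={'A':(234,199),'B':(446,189),'C':(388,217),'stand':(293,172)}
for k,(u,v) in roi.items():
    c=onplane(fs['top'],[(u,v)],60)[0]
    for n in C:
        P=C[n].reshape(-1,3); P=P[np.all(np.isfinite(P),1)]
        P=P[np.linalg.norm(P[:,:2]-c[:2],axis=1)<85]
        for lo,hi in [(8,60),(60,95),(100,145)]:
            q=P[(P[:,2]>lo)&(P[:,2]<hi)][:, :]
            if len(q)<5: continue
            r=cv2.minAreaRect(q[:,:2].astype(np.float32))
            print(k,n,lo,len(q),'c',np.round(r[0],1),'size',np.round(r[1],1),'ang',round(r[2],1),'med',np.round(np.median(q,0),1),'zmax',round(q[:,2].max(),1))
i=fs['scene']['img'][:,:,::-1]
cr=[cv2.resize(i[v-45:v+45,u-60:u+60],None,fx=3.3,fy=3.3,interpolation=cv2.INTER_CUBIC) for u,v in [(249,175),(375,258),(457,270),(320,180)]]
cv2.imwrite('pics/crop.png',np.vstack([np.hstack(cr[:2]),np.hstack(cr[2:])]))
E
```

```text
table z [] [405.99238154  41.59840636  -2.01731015] [ 3.97177114e+02  6.23242312e+01 -1.11590936e-01]
A scene 8 501 c [481.6 295. ] size [148.7  78.3] ang 70.9 med [483.9 304.1  34.1] zmax 58.5
A scene 60 85 c [488.9 314.5] size [15.9 48.2] ang 12.1 med [488.3 304.   81.6] zmax 94.8
A scene 100 115 c [486.3 314.3] size [14.9 23.8] ang 21.7 med [484.4 309.7 123. ] zmax 141.2
A top 8 269 c [481.1 294. ] size [145.7  74.5] ang 73.3 med [481.4 292.1  44.2] zmax 59.4
A top 60 49 c [486.4 311.5] size [10.7 43.6] ang 12.9 med [487.9 300.4  85.7] zmax 94.8
A top 100 63 c [487.  311.4] size [12.9 20.4] ang 13.1 med [485.1 309.3 135.6] zmax 140.8
B scene 8 596 c [ 488.4 -284.4] size [100.3  82.5] ang 5.2 med [ 512.7 -271.9   40.8] zmax 59.7
B scene 60 252 c [ 491.7 -277.3] size [78.4 88.8] ang 88.2 med [ 520.3 -267.1   76.3] zmax 94.7
B scene 100 220 c [ 483.8 -270.7] size [20.6 94.6] ang 78.7 med [ 518.1 -275.8  127.1] zmax 140.7
B top 8 262 c [ 484.3 -274.4] size [89.5 95.8] ang 82.2 med [ 510.5 -254.7   46.6] zmax 59.5
B top 60 179 c [ 486.9 -278.3] size [78.2 89.5] ang 88.9 med [ 519.3 -25
[... 557 characters left out ...]
.7 med [ 445.7 -103.6   85. ] zmax 93.3
C top 100 56 c [ 444.2 -117.1] size [19.6 12.2] ang 80.2 med [ 442.8 -115.3  136.5] zmax 140.8
stand scene 8 801 c [578.6 147.5] size [105.7  90.3] ang 7.8 med [577.7 145.8  10.6] zmax 59.9
stand scene 60 59 c [598.7 148.5] size [10.2 13.6] ang 41.2 med [597.3 147.4  78.4] zmax 94.8
stand scene 100 205 c [547.3 141.6] size [130.   18.8] ang 10.0 med [562.3 144.  128.6] zmax 144.1
stand top 8 735 c [577.4 146.6] size [104.1  88.8] ang 6.5 med [577.4 140.3  10. ] zmax 56.3
stand top 60 8 c [598.8 143.9] size [2.4 9.4] ang 74.1 med [596.7 144.1  72.6] zmax 93.1
stand top 100 205 c [544.6 144. ] size [125.5  14.4] ang 5.9 med [549.9 142.9 129.2] zmax 143.0
```

View pics/crop.png

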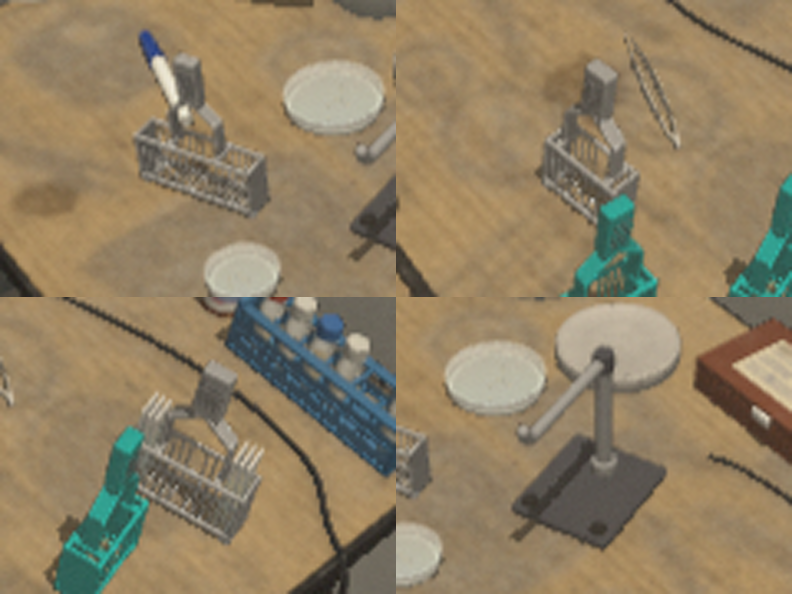

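The crop shows:
- Top left: the wide carrier, empty, with a marker lying behind it.
- Top right: the narrow grey one, empty.
- Bottom left: the loaded one, with slides standing in it. I leave it alone.
- Bottom right: the stand, with its tip toward the robot.

So A is wide, C is narrow and B is loaded. Next I fit the hook axis and compute the first move.

```bash
cat >> h.py <<'E'
def go(s,target,yaw):
    "tool-frame shift (m) and turn to reach TCP target mm, tool down with tool y at yaw deg"
    Rt=R.from_quat(s['tcp_rot']).as_matrix();a=np.deg2rad(yaw);y=np.array([np.cos(a),np.sin(a),0]);z=np.array([0,0,-1.])
    Rg=np.c_[np.cross(y,z),y,z]
    return np.round(Rt.T@(np.array(target)-s['tool_pos'])/1000,4),np.round(R.from_matrix(Rt.T@Rg).as_rotvec(),4)
def yaw(s):
    y=R.from_quat(s['tcp_rot']).as_matrix()[:,1];return np.degrees(np.arctan2(y[1],y[0]))
E
python3 - <<'E'
from h import *
import pickle
fs={n:pickle.load(open(n+'0.pkl','rb')) for n in ['scene','top']}
for n,f in fs.items():
    P=cloud(f).reshape(-1,3);P=P[np.all(np.isfinite(P),1)]
    q=P[(np.hypot(P[:,0]-550,P[:,1]-145)<85)&(P[:,2]>112)&(P[:,2]<150)]
    d=cv2.fitLine(q[:,:2].astype(np.float32),cv2.DIST_HUBER,0,.01,.01).ravel();u=d[:2]*np.sign(d[0]);c=d[2:]
    t=(q[:,:2]-c)@u
    print(n,'ang',np.degrees(np.arctan2(u[1],u[0])),'ends',c+u*t.min(),c+u*t.max(),'len',np.ptp(t))
    p=P[(np.hypot(P[:,0]-599,P[:,1]-148)<25)&(P[:,2]>30)&(P[:,2]<110)];print(' post',np.median(p,0),len(p))
    for k,c0,ang in [('A',(486.6,312.5),13),('C',(444.5,-116.5),-10)]:
        a=np.deg2rad(ang);L=(P[:,:2]-c0)@np.array([[np.cos(a),-np.sin(a)],[np.sin(a),np.cos(a)]])
        for lo,hi in [(35,58),(60,95),(100,145)]:
            m=(abs(L[:,0])<25)&(abs(L[:,1])<75)&(P[:,2]>lo)&(P[:,2]<hi)
            print(' ',k,lo,m.sum(),np.round(np.percentile(L[m],[2,98],axis=0).T,1).tolist())
s=arm.sense();print(yaw(s),go(s,(486.6,312.5,200),103))
E
```

```text
scene ang 6.811056 ends [482.73058547 134.00030728] [611.71642618 149.40618349] len 129.9026113415617
 post [597.5176746  147.40820449  72.69689795] 138
  A 35 240 [[-13.6, 16.0], [-53.4, 56.2]]
  A 60 85 [[-5.2, 8.4], [-22.4, 23.9]]
  A 100 115 [[-6.1, 7.1], [-9.3, 11.8]]
  C 35 204 [[-13.2, 13.8], [-30.7, 31.3]]
  C 60 109 [[-5.4, 7.0], [-22.6, 24.0]]
  C 100 148 [[-6.0, 5.5], [-9.2, 10.8]]
top ang 7.27892 ends [482.50285682 134.34656187] [607.14982567 150.26759796] len 125.65964808934953
 post [596.35918542 144.4552103   67.66252805] 19
  A 35 150 [[-13.7, 14.2], [-54.0, 53.6]]
  A 60 49 [[-5.8, 4.7], [-22.3, 20.3]]
  A 100 63 [[-6.3, 5.6], [-10.9, 8.7]]
  C 35 95 [[-13.4, 13.3], [-32.9, 31.1]]
  C 60 43 [[-5.8, 5.7], [-23.3, 22.4]]
  C 100 56 [[-6.3, 5.6], [-10.3, 9.1]]
72.0209964510207 (array([-0.3664, -0.1767,  0.0525]), array([-0.002 , -0.0007, -0.5407]))
```

Request:
move_arm(delta_pos=[[-0.366,-0.177,0.053],[-0.366,-0.177,0.053],[-0.366,-0.177,0.053],[-0.366,-0.177,0.053],[-0.366,-0.177,0.053],[-0.366,-0.177,0.053],[-0.366,-0.177,0.053],[-0.366,-0.177,0.053],[-0.366,-0.177,0.053],[-0.366,-0.177,0.053]], rotation=[[0,0,-0.54],[0,0,-0.54],[0,0,-0.54],[0,0,-0.54],[0,0,-0.54],[0,0,-0.54],[0,0,-0.54],[0,0,-0.54],[0,0,-0.54],[0,0,-0.54]], grip=[0,0,0,0,0,0,0,0,0,0])

```text
time: 1.35
tool_pos: [485.5, 314.1, 200.3]
tcp_rot: [-0.114, 0.994, 0.0, -0.0]
ft_force: [0.2, 0.5, 0.1]
finger_gap: 0.503
gripper_force: 0.0
```

```bash
python3 - <<'E'
from h import *
s=arm.sense();f=arm.grab_frame('wrist');cv2.imwrite('pics/w1.png',f['img'][:,:,::-1])
print(s['tool_pos'],yaw(s),s['finger_gap'],s['ft_force'])
P=cloud(f,s).reshape(-1,3);q=P[(np.hypot(P[:,0]-486,P[:,1]-312)<22)&(P[:,2]>125)&(P[:,2]<150)]
r=cv2.minAreaRect(q[:,:2].astype(np.float32));print(len(q),r,np.median(q,0))
print(go(s,(486.6,312.5,124),103))
E
```

```text
[485.52677001 314.05130726 200.25133271] 103.0486784860941 0.5026034815151863 [0.22489005 0.46967659 0.09501271]
664 ((488.1353759765625, 313.9173889160156), (12.669784545898438, 20.011545181274414), 12.920380592346191) [486.39498287 313.54563614 136.70006485]
(array([-0.0007, -0.0018,  0.0763]), array([ 0.0002, -0.0004,  0.0008]))
```

View pics/w1.png

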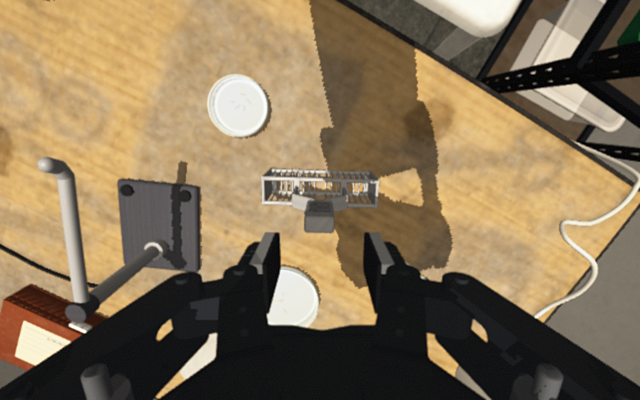

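The wrist view shows the wide carrier at (320,190) with its tab at (318,215), between the pads. The tab measures 12.7 x 20 mm at z 137, which fits. Descend and grip.

Request:
move_arm(delta_pos=[[-0.0015,-0.0013,0.038],[-0.0015,-0.0013,0.076],[-0.0015,-0.0013,0.076],[-0.0015,-0.0013,0.076],[-0.0015,-0.0013,0.076],[-0.0015,-0.0013,0.076],[-0.0015,-0.0013,0.076],[-0.0015,-0.0013,0.076],[-0.0015,-0.0013,0.076]], rotation=[[0,0,0],[0,0,0],[0,0,0],[0,0,0],[0,0,0],[0,0,0],[0,0,0],[0,0,0],[0,0,0]], grip=[0,0,0,1,1,1,1,1,1])

```text
time: 2.52
tool_pos: [489.4, 313.1, 126.1]
tcp_rot: [-0.113, 0.994, 0.001, 0.002]
ft_force: [-0.8, 1.0, 6.2]
finger_gap: 0.219
gripper_force: 59.5
```

```bash
python3 - <<'E'
from h import *
s=arm.sense();print(s['tool_pos'],yaw(s),s['finger_gap'],s['gripper_force'],s['ft_force'])
p=s['tool_pos']
print(go(s,(p[0],p[1],182),103)); print(go(s,(437,129,182),97))
E
```

```text
[489.44182666 313.13770743 126.12697916] 102.94974926675194 0.2194597563313463 59.535900950431824 [-0.82794783  0.97560459  6.23929791]
(array([-0.0002,  0.0001, -0.0559]), array([ 0.0014,  0.0032, -0.0009]))
(array([ 0.0922, -0.1676, -0.0564]), array([0.0015, 0.0031, 0.1038]))
```

Request:
move_arm(delta_pos=[[0,0,-0.03],[0,0,-0.06],[0,0,-0.06],[0.03,-0.055,-0.06],[0.06,-0.11,-0.06],[0.092,-0.168,-0.06],[0.092,-0.168,-0.06],[0.092,-0.168,-0.06],[0.092,-0.168,-0.06]], rotation=[[0,0,0],[0,0,0],[0,0,0],[0,0,0.104],[0,0,0.104],[0,0,0.104],[0,0,0.104],[0,0,0.104],[0,0,0.104]], grip=[1,1,1,1,1,1,1,1,1])

```text
time: 3.65
tool_pos: [436.6, 128.7, 183.9]
tcp_rot: [-0.062, 0.998, 0.0, -0.0]
ft_force: [0.5, 0.0, -2.1]
finger_gap: 0.222
gripper_force: 60.0
```

```bash
python3 - <<'E'
from h import *
s=arm.sense();print(s['tool_pos'],yaw(s),s['finger_gap'],s['gripper_force'],s['ft_force'])
f=arm.grab_frame('scene');cv2.imwrite('pics/s2.png',cv2.resize(f['img'][100:260,180:420,::-1],None,fx=3,fy=3))
P=cloud(f).reshape(-1,3)
c=s['tool_pos'];a=np.deg2rad(yaw(s)-90);L=(P[:,:2]-c[:2])@np.array([[np.cos(a),-np.sin(a)],[np.sin(a),np.cos(a)]])
m=(abs(L[:,0])<25)&(abs(L[:,1])<65)&(P[:,2]>45)&(P[:,2]<112)
print(np.round(np.percentile(np.c_[L,P[:,2]][m],[1,50,99],axis=0),1))
print(go(s,(569.2,145.1,c[2]),97))
E
```

```text
[436.5598176  128.7438931  183.94426576] 97.05695760295961 0.22224164564627358 60.025495290756226 [ 0.46385946  0.03860744 -2.14534647]
[[-16.5 -54.1  59.8]
 [ -7.1  -4.5  87.6]
 [ 13.7  56.1 110.7]]
(array([-1.336e-01, -1.000e-04, -0.000e+00]), array([ 0.0004, -0.    ,  0.001 ]))
```

View pics/s2.png

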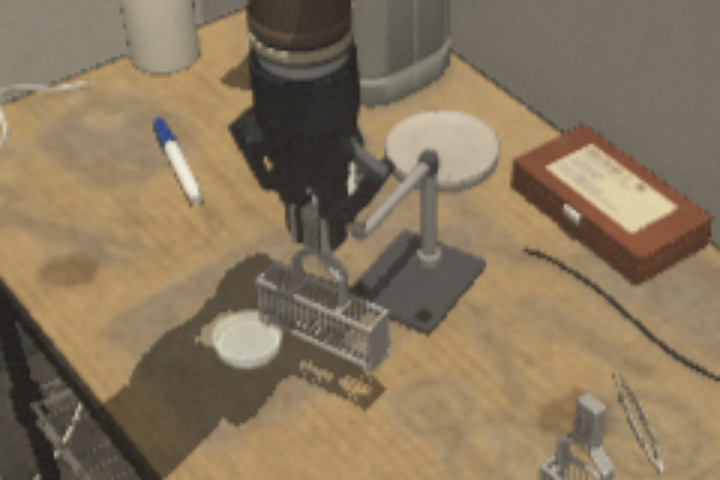

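The carrier is held upright, its underside near z 59, in front of the tip. Move it along the arm.

Request:
move_arm(delta_pos=[[-0.025,0,0],[-0.05,0,0],[-0.075,0,0],[-0.1,0,0],[-0.12,0,0],[-0.134,0,0],[-0.134,0,0],[-0.134,0,0]], rotation=[[0,0,0],[0,0,0],[0,0,0],[0,0,0],[0,0,0],[0,0,0],[0,0,0],[0,0,0]], grip=[1,1,1,1,1,1,1,1])

```text
time: 4.7
tool_pos: [568.2, 144.4, 183.8]
tcp_rot: [-0.061, 0.998, -0.0, -0.001]
ft_force: [0.3, -0.3, -1.8]
finger_gap: 0.22
gripper_force: 60.0
```

Request:
move_arm(delta_pos=[[0,0,0.008],[0,0,0.016],[0,0,0.02],[0,0,0.02]], rotation=[[0,0,0],[0,0,0],[0,0,0],[0,0,0]], grip=[1,1,1,1])

```text
time: 5.2
tool_pos: [568.7, 144.1, 163.6]
tcp_rot: [-0.061, 0.998, -0.0, -0.001]
ft_force: [-0.3, -0.3, -3.1]
finger_gap: 0.224
gripper_force: 60.0
```

Request:
move_arm(delta_pos=[[0,0,0.0015],[0,0,0.003],[0,0,0.003]], rotation=[[0,0,0],[0,0,0],[0,0,0]], grip=[1,1,1])

```text
time: 5.58
tool_pos: [569.7, 144.7, 162.1]
tcp_rot: [-0.061, 0.998, 0.0, 0.001]
ft_force: [0.3, 1.3, 0.8]
finger_gap: 0.227
gripper_force: 60.5
```

```bash
python3 - <<'E'
from h import *
s=arm.sense();print(s['tool_pos'],yaw(s),s['ft_force'])
f=arm.grab_frame('scene');cv2.imwrite('pics/s3.png',cv2.resize(f['img'][110:230,240:400,::-1],None,fx=4,fy=4))
E
```

```text
[569.74427481 144.68920227 162.05223022] 96.9915171896488 [0.26662439 1.32214786 0.82872547]
```

View pics/s3.png

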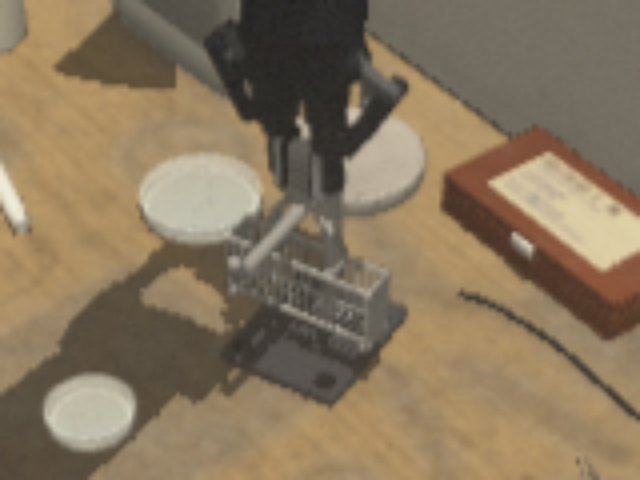

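The loop is threaded over the arm, and the vertical force changed sign (-3 to +1 N), so the carrier rests on it. Release and rise.

Request:
move_arm(delta_pos=[[0,0,0],[0,0,0],[0,0,0],[0,0,0],[0,0,-0.04],[0,0,-0.08],[0,0,-0.08],[0,0,-0.08]], rotation=[[0,0,0],[0,0,0],[0,0,0],[0,0,0],[0,0,0],[0,0,0],[0,0,0],[0,0,0]], grip=[0.2,0,0,0,0,0,0,0])

```text
time: 6.62
tool_pos: [568.8, 144.1, 240.8]
tcp_rot: [-0.061, 0.998, -0.0, -0.0]
ft_force: [0.9, 0.1, -0.5]
finger_gap: 0.497
gripper_force: 0.0
```

```bash
cat > chk.py <<'E'
from h import *
u=np.array([np.cos(np.deg2rad(7)),np.sin(np.deg2rad(7))]);M=np.c_[u,[-u[1],u[0]]]
def chk(name,s,lo,hi):
    f=arm.grab_frame(name);P=cloud(f,s).reshape(-1,3);L=(P[:,:2]-(601,149))@M
    for a,b in [(138,180),(60,108)]:
        m=(L[:,0]>lo)&(L[:,0]<hi)&(abs(L[:,1])<70)&(P[:,2]>a)&(P[:,2]<b)
        if m.sum()<8: continue
        r=cv2.minAreaRect(L[m].astype(np.float32));print(name,a,m.sum(),np.round(r[0],1),np.round(r[1],1),round(r[2],1),'z',np.round(np.percentile(P[m,2],[1,99]),1))
    return f
E
python3 - <<'E'
from chk import *
s=arm.sense();print(s['tool_pos'],yaw(s),s['finger_gap'])
for n in ['wrist','top','scene']: chk(n,s,-60,-12)
p=s['tool_pos'];print(go(s,(445,-116.5,240),80))
E
```

```text
[568.77789436 144.0663213  240.80084382] 96.99869500739415 0.4973254019136038
wrist 138 849 [-32.5   1.4] [19.9 12.8] 89.6 z [139.1 173.9]
wrist 60 1299 [-32.1   1.1] [111.2  28.1] 89.6 z [ 61.  101.3]
top 138 66 [-35.2   0.6] [19.8 11.7] 88.4 z [138.6 174.5]
top 60 46 [-33.1   0.5] [110.3  20.6] 84.3 z [61.5 97.7]
scene 138 114 [-34.7   1.8] [21.3 14.1] 88.0 z [139.1 175.5]
scene 60 273 [-32.3   1.6] [113.   31.1] 89.1 z [ 60.5 105.1]
(array([ 0.1546, -0.2435,  0.0009]), array([-2.000e-04, -7.000e-04,  2.967e-01]))
```

The wide carrier hangs at x about -33, y about 1, with the tab top at 173: correct. Now the narrow one.

Request:
move_arm(delta_pos=[[0.155,-0.243,0],[0.155,-0.243,0],[0.155,-0.243,0],[0.155,-0.243,0],[0.155,-0.243,0],[0.155,-0.243,0.04],[0.155,-0.243,0.04],[0.155,-0.243,0.04],[0.155,-0.243,0.04]], rotation=[[0,0,0.297],[0,0,0.297],[0,0,0.297],[0,0,0.297],[0,0,0.297],[0,0,0.297],[0,0,0.297],[0,0,0.297],[0,0,0.297]], grip=[0,0,0,0,0,0,0,0,0])

```text
time: 7.9
tool_pos: [446.1, -115.7, 202.4]
tcp_rot: [0.087, 0.996, -0.0, 0.001]
ft_force: [0.5, 0.3, 0.8]
finger_gap: 0.501
gripper_force: 0.0
```

```bash
python3 - <<'E'
from h import *
s=arm.sense();f=arm.grab_frame('wrist');cv2.imwrite('pics/w4.png',f['img'][:,:,::-1])
print(s['tool_pos'],yaw(s),s['finger_gap'],s['ft_force'])
P=cloud(f,s).reshape(-1,3);q=P[(np.hypot(P[:,0]-445,P[:,1]+116)<22)&(P[:,2]>125)&(P[:,2]<150)]
r=cv2.minAreaRect(q[:,:2].astype(np.float32));print(len(q),r)
print(go(s,(*r[0],126),80))
E
```

```text
[ 446.11440877 -115.71505559  202.43416426] 80.04873607262864 0.5011496818833825 [0.5419527  0.29227431 0.77681285]
637 ((445.8720703125, -116.0498275756836), (19.873865127563477, 11.992568016052246), 79.57371520996094)
(array([ 0.0003, -0.0003,  0.0764]), array([-0.0003,  0.0021,  0.0009]))
```

View pics/w4.png

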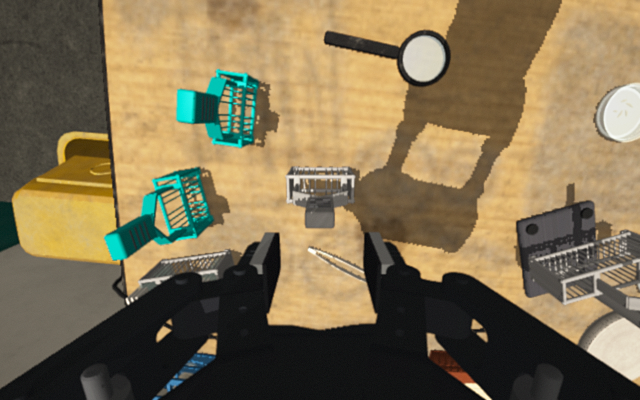

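The narrow carrier is centred between the pads, tab at (320,212). The turquoise ones at (235,110) and (185,200) are clear, and the wide one hangs at right (600,265). Descend, grip, lift.

Request:
move_arm(delta_pos=[[0,0,0.038],[0,0,0.076],[0,0,0.076],[0,0,0.076],[0,0,0.076],[0,0,0.076],[0,0,0.076],[0,0,0.076],[0,0,0.046],[0,0,0.018]], rotation=[[0,0,0],[0,0,0],[0,0,0],[0,0,0],[0,0,0],[0,0,0],[0,0,0],[0,0,0],[0,0,0],[0,0,0]], grip=[0,0,0,1,1,1,1,1,1,1])

```text
time: 9.2
tool_pos: [444.4, -115.7, 183.7]
tcp_rot: [0.087, 0.996, 0.0, -0.001]
ft_force: [0.5, -0.8, -1.0]
finger_gap: 0.221
gripper_force: 59.0
```

```bash
python3 - <<'E'
from h import *
s=arm.sense();print(s['tool_pos'],yaw(s),s['finger_gap'],s['gripper_force'],s['ft_force'])
print(go(s,(437,129,183.5),97))
E
```

```text
[ 444.3711211  -115.71529003  183.65280313] 79.98021527812116 0.2207713993996522 59.00153338909149 [ 0.47167181 -0.80627486 -0.99535971]
(array([0.0498, 0.2397, 0.0003]), array([ 0.0004, -0.0013, -0.2971]))
```

Request:
move_arm(delta_pos=[[0.012,0.05,0],[0.022,0.1,0],[0.032,0.15,0],[0.042,0.2,0],[0.05,0.24,0],[0.05,0.24,0],[0.05,0.24,0],[0.05,0.24,0]], rotation=[[0,0,-0.15],[0,0,-0.297],[0,0,-0.297],[0,0,-0.297],[0,0,-0.297],[0,0,-0.297],[0,0,-0.297],[0,0,-0.297]], grip=[1,1,1,1,1,1,1,1])

```text
time: 10.2
tool_pos: [437.4, 128.1, 183.2]
tcp_rot: [-0.06, 0.998, -0.0, -0.0]
ft_force: [-0.6, -0.8, -1.2]
finger_gap: 0.223
gripper_force: 59.4
```

```bash
python3 - <<'E'
from chk import *
s=arm.sense();print(s['tool_pos'],yaw(s),s['finger_gap'],s['gripper_force'],s['ft_force'])
t=np.array([601,149])-70*u; print(t,go(s,(*t,s['tool_pos'][2]),97))
for n in ['top','scene']:
    chk(n,s,-60,-12)
    chk(n,s,-190,-125)
E
```

```text
[437.42013256 128.10727157 183.15439134] 96.92075209760137 0.22265083417179574 59.35771822929382 [-0.60331958 -0.8358334  -1.15690422]
[531.52176939 140.46914596] (array([-0.0949,  0.0009, -0.    ]), array([-0.0004, -0.0004, -0.0014]))
top 138 65 [-35.    0.6] [19.6 12.3] 85.6 z [141.2 174.8]
top 60 149 [-34.    0.8] [110.5  28. ] 89.1 z [60.9 98.5]
scene 138 117 [-35.6   2. ] [22.7 15.8] 76.5 z [138.4 175.5]
scene 60 232 [-32.6   0.3] [108.6  32. ] 89.5 z [ 60.5 107.1]
scene 138 166 [-167.7    0.5] [46.1 19.9] 87.2 z [139.2 179.9]
scene 60 405 [-166.    -0.3] [30.1 67. ] 0.7 z [ 60.6 107.6]
```

Request:
move_arm(delta_pos=[[-0.02,0.001,0],[-0.04,0.001,0],[-0.06,0.001,0],[-0.08,0.001,0],[-0.095,0.001,0],[-0.095,0.001,0],[-0.095,0.001,0]], rotation=[[0,0,0],[0,0,0],[0,0,0],[0,0,0],[0,0,0],[0,0,0],[0,0,0]], grip=[1,1,1,1,1,1,1])

```text
time: 11.28
tool_pos: [530.8, 141.5, 182.9]
tcp_rot: [-0.061, 0.998, -0.0, -0.001]
ft_force: [-0.1, 0.6, -1.5]
finger_gap: 0.222
gripper_force: 59.4
```

Request:
move_arm(delta_pos=[[0,0,0.008],[0,0,0.014],[0,0,0.018],[0,0,0.02],[0,0,0.0215],[0,0,0.0215]], rotation=[[0,0,0],[0,0,0],[0,0,0],[0,0,0],[0,0,0],[0,0,0]], grip=[1,1,1,1,1,1])

```text
time: 12.02
tool_pos: [531.9, 141.2, 162.5]
tcp_rot: [-0.061, 0.998, -0.001, 0.0]
ft_force: [-2.3, -2.4, 4.1]
finger_gap: 0.22
gripper_force: 60.1
```

```bash
python3 - <<'E'
from chk import *
s=arm.sense();print(s['tool_pos'],yaw(s),s['ft_force'])
f=chk('scene',s,-100,-52);cv2.imwrite('pics/s5.png',cv2.resize(f['img'][110:230,240:400,::-1],None,fx=4,fy=4))
E
```

```text
[531.89603632 141.23730659 162.48038011] 97.0222798229619 [-2.28369207 -2.44089233  4.0778709 ]
scene 138 237 [-73.    1.5] [45.3 24.2] 78.1 z [139.  179.1]
scene 60 246 [-70.3   1.2] [32.1 65.6] 0.7 z [ 60.6 106.3]
```

View pics/s5.png

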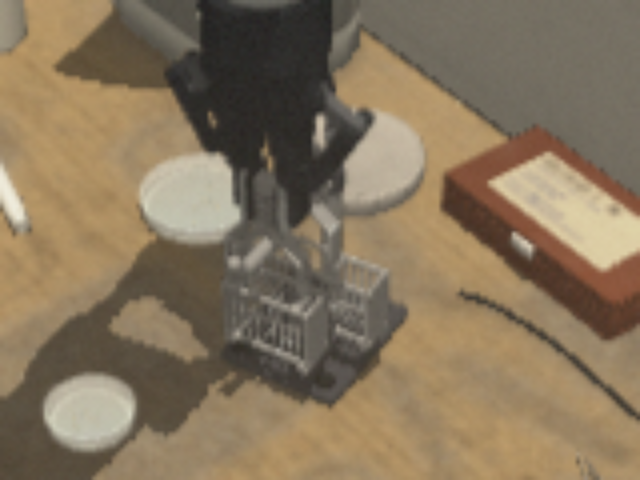

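The narrow carrier's loop is on the arm in front of the wide one, and the upward force shows contact. Release and rise.

Request:
move_arm(delta_pos=[[0,0,0],[0,0,0],[0,0,0],[0,0,0],[0,0,-0.03],[0,0,-0.06],[0,0,-0.1],[0,0,-0.1],[0,0,-0.1],[0,0,-0.1]], rotation=[[0,0,0],[0,0,0],[0,0,0],[0,0,0],[0,0,0],[0,0,0],[0,0,0],[0,0,0],[0,0,0],[0,0,0]], grip=[0.2,0,0,0,0,0,0,0,0,0])

```text
time: 13.32
tool_pos: [530.5, 141.6, 260.0]
tcp_rot: [-0.061, 0.998, -0.0, -0.002]
ft_force: [-0.5, -0.3, -0.5]
finger_gap: 0.502
gripper_force: 0.0
```

```bash
python3 - <<'E'
from chk import *
s=arm.sense();print(s['tool_pos'],s['finger_gap'],s['ft_force'])
for n in ['wrist','top','scene']: chk(n,s,-95,-53); f=chk(n,s,-50,-12)
cv2.imwrite('pics/s6.png',cv2.resize(f['img'][110:230,240:400,::-1],None,fx=4,fy=4))
E
```

```text
[530.54812683 141.57010938 260.00372712] 0.5021475558879179 [-0.51797616 -0.28036343 -0.53535439]
wrist 138 685 [-70.1   1.4] [12.3 20.1] 0.8 z [141.5 173.8]
wrist 60 614 [-69.6   1. ] [28.  65.1] 0.4 z [ 60.8 104.1]
wrist 138 757 [-32.7   1.4] [19.8 12.7] 89.2 z [138.8 173.7]
wrist 60 1116 [-32.1   1.2] [111.8  28.4] 89.5 z [ 61.  102.5]
top 138 51 [-72.6   0.3] [10.7 19.1] 2.0 z [142.4 175.8]
top 60 46 [-71.4  15.8] [27.2 34.4] 2.1 z [61.8 94.3]
top 60 13 [-44.  -49.8] [8.1 8.3] 84.0 z [65.4 89.3]
scene 138 119 [-72.2   1.6] [15.2 20.8] 9.9 z [138.9 175.2]
scene 60 253 [-70.4   1.5] [30.7 66.9] 0.1 z [ 60.5 107.5]
scene 138 111 [-32.2   1. ] [21.1 16. ] 86.3 z [138.9 175.3]
scene 60 226 [-32.    1.3] [112.3  31.2] 89.2 z [ 61.2 104.4]
```

View pics/s6.png

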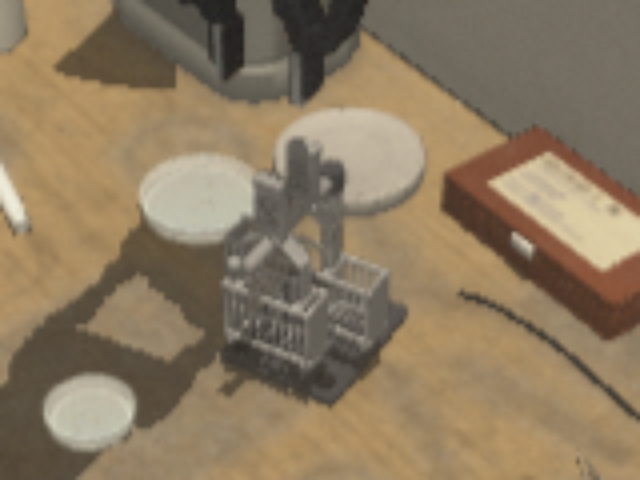

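Both carriers hang upright and square, at x -70 and -32, with the gripper clear of them. Hand in.

```bash
python3 -c "
from rig import arm
print(arm.hand_in())"
```

```text
the job is handed in; nothing more can be done
None
```

The wide carrier hangs about 32 mm from the post's axis and the narrow one about 38 mm in front of it, both upright and square; the robot never went near the loaded one, and I handed the job in after about 14 s of robot time (no verdict was returned).

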